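Load the sampler tray in pairs and fit its hold-down plate

ROBOT

A 6-joint arm with a two-finger parallel gripper is mounted at the origin on a cart in front of the work surface, level with it; the furniture and walls round the work are solid. World frame = base frame: x ahead of the robot, y to its left, z up, the work surface at z = 0. Lengths are in m, angles in rad, forces in N, time in s.
With the tool pointing down it reaches from about 0.325 to 0.85 m from the base axis. Payload 15.5 kg.
Tool frame: the origin (TCP) lies midway between the tips of the shut fingers; the grasp point (between the pads) lies 19 mm behind it (ctrl.grip_point_offset is the distance from the TCP to the grasp point, in m); z points along the fingers, y is the line along which they close (so a half turn about z gives the same grasp; the last joint's range is limited). The gripper opens to 91 mm and grips with 3 to 60 N. Pads are 32 mm wide; open, the fingers measure 118 mm over their backs; the gripper's body (76 mm by 178 mm) begins 60 mm behind the grasp point.
Start: joints at [-1.435, 0.494, 1.345, -0, 1.302, -0.096], TCP at [0.144, -0.608, 0.214] pointing down, gripper open.
Joint ranges: [-2.91, 2.91], [-0.82, 2.16], [0.22, 2.67], [-1.22, 4.37], [0.12, 2.79], [-3.08, 3.08]. Speed limits (rad/s): [1.89, 1.89, 2.57, 3.01, 3.01, 3.01].

INTERFACE

Orientations are given as a unit quaternion [w, x, y, z].
In Python, from station import ctrl gives the robot as it stands.
- The arm moves only by the tool move_arm, never from a script. Its argument "series" is a list of rows, each a list of 4 numbers: the shift along the tool's x, y, z in mm, then the turn about the tool's z in degrees. In form: [[x, y, z, roll], ...]. A call has 1 to 5 rows; each row is the pose to reach, as a shift and turn from the pose commanded when the call began, along the tool's axes at that moment; what a row does not reach only later rows make up. A row lasts 1/12 s, in which the tool goes at most 41.7 mm and 7.16 degrees, less where a joint would pass 70% of its speed; a pose out of reach is approached as far as the arm can. A call with a gripper value outside its range is refused whole. "fingers" is the opening, from 0 (shut) to 1 (fully open), set as the call begins (left out, the last holds). The fingers move at their own pace and stop on an object; "squeeze" is the grip in N (left out, the last holds). Time passes only in rows, so rows that repeat a pose let the fingers close. It gives the time, the measured TCP pose, the force, the opening and the grip force at its end, in the units of the state.
- ctrl.read_state(): the state, without advancing time (a new reading comes with each control period).
- ctrl.grab_frame(name): name is "side" or "top" or "wrist"; returns (picture, depth): 420x560x3 uint8, red, green, blue; 420x560 float32, m along the optical axis (not along the pixel's ray), 0 where there is no reading.
- ctrl.camera_model(name): a dict with "intrinsics" (3x3 intrinsics, pixels), "xyz" and "attitude" of the camera in the world; the wrist camera has in their place "mount" (4x4, takes a point from camera to tool coordinates, whose origin is the TCP and whose axes are the flange's). Camera axes: x right, y down, z forward; pixel columns grow to the right and rows downward; lengths in m; the calibration is good to about 2 mm. A picture is of the moment at which its call begins: read the wrist's pose just before it. camera_model takes no time and is no camera call.
- ctrl.close_job(): hands the job in; it is judged then, once.
The state is a dict: "time": time; "joints": joint angles; "dq": joint speeds; "joint_torque": joint torques, N m; "ee_pos": TCP position; "eef_rot": TCP orientation; "force": force on the tool from outside, world axes, zero at the start; "torque": the same for the moment, N m; "finger_gap": finger opening in m; "grasp_force": force on a finger pad.
Only numpy, scipy, OpenCV 4.12 (cv2) and the standard library are available. Lean on these libraries where they do the work, as an engineer would, in place of code of your own. Each camera call takes 0.05 s, during which the arm holds its last target. There are 200 camera calls.

TASK

Move the three amber sample vials from the white rack into the empty front row of the sampler tray, so that each stands upright in the well directly in front of the reference vial with the same cap colour. Then fit the metal hold-down plate over the loaded tray, with both of its locating holes over the two pins, so that it lies flat on the uprights. Leave the reference vials in their wells and let no vial tip over.

Things in the scene. Friction and masses are not known exactly. Their poses are not given: they have to be found in the camera images.
- tray: Fixed sampler tray. Grey block 112 (x) x 180 (y) x 30 mm; 29 mm square wells with 4 mm flared lips, floors at z 8, at x -28 (front row, near the robot, empty) and +28 (back row), y -52, 0, 52. Brushed steel end uprights at y -95 and 95 (10 x 70 mm, tops at z 86), each with a dark pin at x 0: 8 mm thick, 14 high (6 straight, then a cone), tip z 100. Origin: underside centre; y along the rows
- rack: Fixed white prep rack, 60 (x) x 178 (y) x 30 mm, with one row along y of three wells like the tray's (29 mm square, floor at z 8 mm) at x 0, y -52, 0, 52 mm. Holds the three sample vials at the start. Origin: underside centre, z up
- plate: Loose brushed steel hold-down plate 96 (x) x 212 (y) x 4 mm, about 0.25 kg, flat on the bench at the start. Round 12 mm locating holes at x 0, y -95 and 95; six more round needle holes. Central black bar handle 14 (x) x 74 (y) mm, z 12 to 42. Same after a half turn. Origin: underside centre, z up. Seated: underside on the tray's uprights (z 86), 3 mm above the caps
- sample_red: Loose sample vial, amber glass with a white paper band, red screw cap; 23 mm in diameter, 75 mm high (cap the upper 16 mm, 21 to 22 mm across), 45 g, standing in the white rack in any of its wells. Origin: centre of the underside, z up
- sample_blue: Loose sample vial, amber glass with a white paper band, blue screw cap; 23 mm in diameter, 75 mm high (cap the upper 16 mm, 21 to 22 mm across), 45 g, standing in the white rack in any of its wells. Origin: centre of the underside, z up
- sample_yellow: Loose sample vial, amber glass with a white paper band, yellow screw cap; 23 mm in diameter, 75 mm high (cap the upper 16 mm, 21 to 22 mm across), 45 g, standing in the white rack in any of its wells. Origin: centre of the underside, z up
- reference_red: Loose reference vial, clear glass without a band, red screw cap, same size as a sample vial, standing in any well of the tray's back row; it stays there. Origin: centre of the underside, z up
- reference_blue: Loose reference vial, clear glass without a band, blue screw cap, same size as a sample vial, standing in any well of the tray's back row; it stays there. Origin: centre of the underside, z up
- reference_yellow: Loose reference vial, clear glass without a band, yellow screw cap, same size as a sample vial, standing in any well of the tray's back row; it stays there. Origin: centre of the underside, z up

How it is judged:
On the way, in this order (a step that is already met when the one before it is completed fails the run):
1. each sample vial stands in the front-row well before the reference vial of its cap colour (horizontal distance between sample_red and reference_red between 0.046 and 0.065 m and x of sample_red in the frame of tray between -0.036 and -0.02 m and z of sample_red in the frame of tray between 0.003 and 0.014 m and angle between each of sample_red, sample_blue, sample_yellow, reference_red, reference_blue, reference_yellow's own z axis and vertical below 0.12 rad and horizontal distance between sample_blue and reference_blue between 0.046 and 0.065 m and x of sample_blue in the frame of tray between -0.036 and -0.02 m and z of sample_blue in the frame of tray between 0.003 and 0.014 m and horizontal distance between sample_yellow and reference_yellow between 0.046 and 0.065 m and x of sample_yellow in the frame of tray between -0.036 and -0.02 m and z of sample_yellow in the frame of tray between 0.003 and 0.014 m and x of reference_red in the frame of tray between 0.02 and 0.036 m and z of reference_red in the frame of tray between 0.003 and 0.014 m and distance of each of reference_red, reference_blue, reference_yellow from where it was at the start of the episode below 0.015 m and x of reference_blue in the frame of tray between 0.02 and 0.036 m and z of reference_blue in the frame of tray between 0.003 and 0.014 m and x of reference_yellow in the frame of tray between 0.02 and 0.036 m and z of reference_yellow in the frame of tray between 0.003 and 0.014 m), for 0.2 s.
2. the hold-down plate lies flat on both uprights with the pins in its holes (z of plate in the frame of tray between 0.083 and 0.089 m and horizontal distance between plate and tray below 0.006 m and angle between the y axis of plate and the y axis of tray, either way round below 0.06 rad and angle between plate's own z axis and vertical below 0.03 rad), for 0.2 s.
At the end, for the whole second after the job is handed in: Each sample vial on its front-row well floor (within 6 mm, 0.12 rad), axis 46 to 65 mm before its colour's reference vial; reference vials seated, moved under 15 mm; plate on the uprights within 3 mm in height, 6 mm sideways, 0.06 rad turn and 0.03 rad tilt; all at rest (all of step 1 and all of step 2 and linear speed of each of sample_red, sample_blue, sample_yellow, reference_red, reference_blue, reference_yellow, plate below 0.02 m/s); the robot touches nothing.
It fails at once if a reference vial is taken out of its well or knocked about (moved more than 25 mm) (distance of any of reference_red, reference_blue, reference_yellow from where it was at the start of the episode above 0.025 m).
It fails at once if a vial tips over (more than 0.8 rad) (angle between any of sample_red, sample_blue, sample_yellow, reference_red, reference_blue, reference_yellow's own z axis and vertical above 0.8 rad).
It also fails if it takes over 138 s, if anything falls off the work surface, if the arm or the gripper's body presses on something with over 40 N, if the wrist force passes 120 N, or if a joint passes its speed limit or range.

## Working session

There is one attempt and no reset: what is moved stays moved. The work goes in short steps, Python scripts to look and compute and a tool call to move; the robot and the scene stay as the last step left them, time stands still between calls to the robot, and variables do not carry over. Pictures are saved under pics/ and viewed, at most 14 in all, crops included, and the job is handed in when it is done.

Besides the shell and the picture viewer there is one more tool, called after "Call:" as a command line: name --pt "numbers of a row" for each row, then --argument value for the rest. move_arm: Moves the arm, as the interface text tells. Its arguments: {"type":"object","properties":{"series":{"type":"array","items":{"type":"array","items":{"type":"number"}}},"fingers":{"type":"number"},"squeeze":{"type":"number"}},"required":["series"]}

```bash
mkdir -p pics; ls
cat > h.py <<'E'
from station import ctrl
import numpy as np, cv2
from scipy.spatial.transform import Rotation as R
def q2R(q): return R.from_quat([q[1],q[2],q[3],q[0]]).as_matrix()
def campose(n,s=None):
    m=ctrl.camera_model(n); K=np.array(m['intrinsics'])
    if n=='wrist':
        s=s or ctrl.read_state(); T=np.eye(4);T[:3,:3]=q2R(s['eef_rot']);T[:3,3]=s['ee_pos']
        return K,T@np.array(m['mount'])
    T=np.eye(4);a=np.array(m['attitude']);T[:3,:3]=q2R(a) if a.size==4 else a;T[:3,3]=m['xyz'];return K,T
def grab(n,f):
    K,T=campose(n);p,d=ctrl.grab_frame(n);cv2.imwrite(f'pics/{f}.png',p[:,:,::-1]);np.savez(f'pics/{f}.npz',d=d,K=K,T=T,p=p);return p,d,K,T
def cloud(d,K,T):
    v,u=np.mgrid[:d.shape[0],:d.shape[1]]
    P=np.stack([(u-K[0,2])/K[0,0]*d,(v-K[1,2])/K[1,1]*d,d],-1)
    return P@T[:3,:3].T+T[:3,3]
def ray(K,T,u,v,z):
    r=T[:3,:3]@np.array([(u-K[0,2])/K[0,0],(v-K[1,2])/K[1,1],1]);return T[:3,3]+r*(z-T[2,3])/r[2]
E
python3 - <<'E'
from h import *
s=ctrl.read_state();print(s)
for n in('top','side'):
    p,d,K,T=grab(n,n+'0');print(n,K.tolist(),T.round(3).tolist())
E
```

```text
pics
{'time': 0.0, 'joints': array([-1.43448734e+00,  4.94193584e-01,  1.34617204e+00,  1.24362556e-08,
        1.30250094e+00, -9.54972661e-02]), 'dq': array([-3.77852707e-04,  8.46553538e-04, -7.07686052e-04,  2.37275726e-04,
       -1.33028517e-03,  5.55069751e-05]), 'joint_torque': array([-2.40698573e-03, -8.78835869e+01, -3.81868994e+01,  7.01234629e-02,
        5.31260739e-02, -7.91464140e-05]), 'ee_pos': array([ 0.14353441, -0.607879  ,  0.21331795]), 'eef_rot': array([-6.36820847e-04,  9.93290547e-01,  1.15643779e-01, -1.29906864e-05]), 'force': array([-1.30300048,  0.46378488, -0.0913889 ]), 'torque': array([ 0.0189684 , -0.02127303,  0.05450117]), 'grasp_force': 0.0, 'finger_gap': 0.09112789559158511}
top [[493.365411263161, 0.0, 266.4690228840326], [0.0, 493.365411263161, 214.7263903428216], [0.0, 0.0, 1.0]] [[-0.009, -0.992, 0.126, 0.348], [-1.0, 0.01, 0.007, 0.001], [-0.008, -0.126, -0.992, 1.232], [0.0, 0.0, 0.0, 1.0]]
side [[406.48385624771333, 0.0, 276.72226495641524], [0.0, 406.48385624771333, 209.99408089467013], [0.0, 0.0, 1.0]] [[0.922, -0.187, 0.339, 0.191], [-0.386, -0.501, 0.774, -0.75], [0.025, -0.845, -0.534, 0.556], [0.0, 0.0, 0.0, 1.0]]
```

View pics/top0.png

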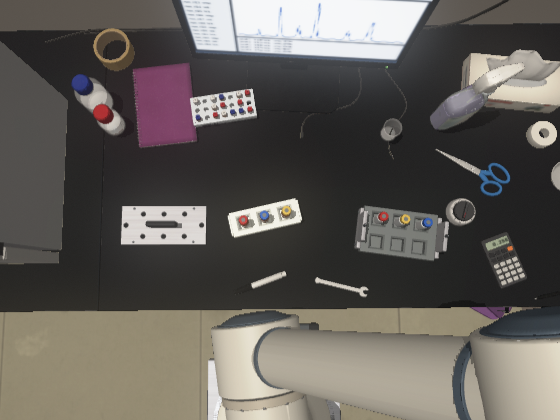

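View pics/side0.png

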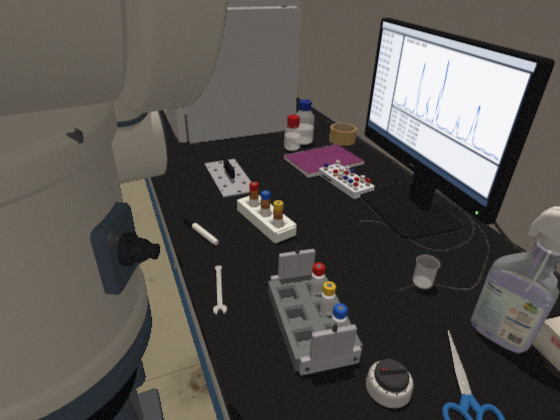

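The top view shows the plate at about (164,225), the rack at (265,217) with caps red (244,220), blue (264,215) and yellow (286,211), and the tray at (402,233) with reference caps red (383,217), yellow (405,219) and blue (427,223). The side view agrees.

```bash
cat > m.py <<'E'
from h import *
import sys
def caps(f):
    z=np.load(f'pics/{f}.npz');P=cloud(z['d'],z['K'],z['T']);p=z['p'];h=cv2.cvtColor(p,cv2.COLOR_RGB2HSV)
    reg=(P[...,0]>.2)&(P[...,0]<.62)&(P[...,2]>.066)&(P[...,2]<.1)&(z['d']>0)&(h[...,1]>140)&(abs(P[...,1])<.5)
    for c,m in dict(red=(h[...,0]<8)|(h[...,0]>172),yellow=(h[...,0]>17)&(h[...,0]<32),blue=(h[...,0]>100)&(h[...,0]<125)).items():
        n,l,st,ce=cv2.connectedComponentsWithStats((reg&m).astype(np.uint8))
        for i in range(1,n):
            if st[i,4]>15:
                q=P[l==i];zt=np.percentile(q[:,2],90);t=q[q[:,2]>zt-.004]
                print(f,c,st[i,4],ce[i].round(1),'top',((t.min(0)+t.max(0))/2).round(4),'z',zt.round(4))
if __name__=='__main__':
    for f in sys.argv[1:]: caps(f)
E
python3 m.py top0 side0
python3 - <<'E'
from h import *
z=np.load('pics/top0.npz');P=cloud(z['d'],z['K'],z['T']);p=z['p']
g=lambda u,v:P[v,u].round(4)
print('bench',g(330,150),g(220,250))
def rect(m,n):
    c=P[m&(z['d']>0)];r=cv2.minAreaRect((c[:,:2]*1000).astype(np.float32));print(n,len(c),r,np.median(c[:,2]))
u,v=np.meshgrid(range(560),range(420))
b=lambda x0,x1,y0,y1:(u>x0)&(u<x1)&(v>y0)&(v<y1)
rect(b(110,215,195,255)&(p.min(2)>110),'plate')
rect(b(222,310,190,245)&(P[...,2]>.02)&(P[...,2]<.04),'rack')
rect(b(345,455,195,270)&(P[...,2]>.024)&(P[...,2]<.036),'tray')
rect(b(345,455,195,270)&(P[...,2]>.08)&(P[...,2]<.092)&(abs(u-402)>30),'uprights')
rect(b(110,215,195,255)&(P[...,2]>.03),'handle')
im=lambda x0,x1,y0,y1:cv2.resize(p[y0:y1,x0:x1,::-1],(400,300),interpolation=cv2.INTER_CUBIC)
cv2.imwrite('pics/crop1.png',np.hstack([im(350,454,195,273),im(112,216,187,265)]))
E
```

```text
top0 red 49 [383.  216.2] top [ 0.4882 -0.264   0.0846] z 0.0854
top0 red 45 [243.1 220.1] top [0.4832 0.0639 0.0848] z 0.0861
top0 yellow 37 [286.  210.7] top [ 0.5036 -0.0372  0.0835] z 0.0846
top0 yellow 50 [404.5 219. ] top [ 0.4815 -0.3149  0.0865] z 0.0863
top0 blue 27 [263.7 215.1] top [0.4944 0.0157 0.0834] z 0.0842
top0 blue 49 [426.6 222.4] top [ 0.4728 -0.367   0.0843] z 0.0851
side0 red 65 [253.5 186.1] top [0.4841 0.0659 0.0833] z 0.085
side0 red 118 [318.4 268.9] top [ 0.4883 -0.2644  0.0834] z 0.0843
side0 yellow 86 [277.7 205.1] top [ 0.5041 -0.0375  0.0834] z 0.0848
side0 yellow 138 [328.8 288.3] top [ 0.4813 -0.3165  0.0833] z 0.0843
side0 blue 65 [265.  194.7] top [0.4937 0.0157 0.0833] z 0.0845
side0 blue 153 [339.7 311.1] top [ 0.4725 -0.3682  0.0831] z 0.0842
bench [ 0.67   -0.1548 -0.0016] [ 0.4171  0.1263 -0.0009]
plate 2921 ((481.4183044433594, 269.05633544921875), (212.83499145507812, 96.6463623046875), 89.44416809082031) 0.0035914286207008317
rack 1363 ((495.216064453125, 14.378440856933594), (61.02104949951172, 177.78761291503906), 12.387115478515625) 0.029432989949908173
tray 2511 ((470.15521240234375, -331.42388916015625), (234.4291229248047, 151.23977661132812), 82.64888763427734) 0.02986965725713664
uprights 260 ((453.3789978027344, -311.85833740234375), (200.80923461914062, 69.03231811523438), 82.25498962402344) 0.08574674772319324
handle 180 ((480.8568420410156, 266.7278747558594), (71.20474243164062, 12.552329063415527), 89.5324478149414) 0.0406974777845549
```

View pics/crop1.png

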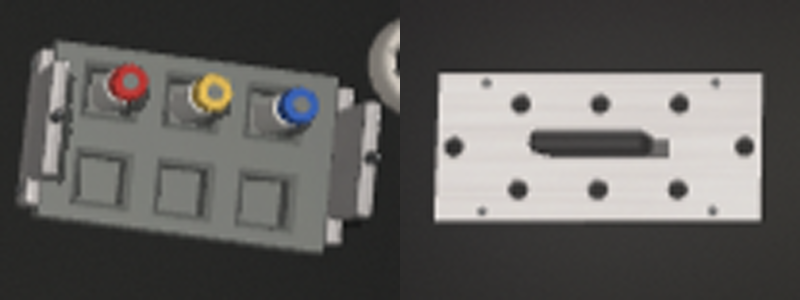

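The crop shows the tray with its back row full and its front row empty, and the plate lying flat with locating holes at both ends. Both views agree to about 2 mm, so I can start planning moves.

```bash
cat > plan.py <<'E'
from h import *
import sys
def plan(wps):
    s=ctrl.read_state();M=q2R(s['eef_rot']);p=np.array(s['ee_pos']);y=np.degrees(np.arctan2(M[1,0],M[0,0]))
    print('t',round(s['time'],2),'at',p.round(4),'yaw',round(y,2),'tilt',(M[:2,2]).round(4),'gap',round(s['finger_gap'],4),'F',s['force'].round(1))
    for w in wps:
        t=np.array(w[:3]);n=max(1,int(np.ceil(max(np.linalg.norm(t-p)/.2,abs(w[3]-y)/34))))
        d=t-p;dy=w[3]-y
        for i in range(n):
            a=np.radians(y);e=d/n*1000
            print(f'  -> [{e[0]*np.cos(a)+e[1]*np.sin(a):.1f},{e[0]*np.sin(a)-e[1]*np.cos(a):.1f},{-e[2]:.1f},{-dy/n:.2f}] rows>={max(np.linalg.norm(e)/41.7,abs(dy/n)/7.16):.1f}')
            y+=dy/n
        p=t
if __name__=='__main__': plan(eval(sys.argv[1]))
E
python3 plan.py "[(.40,-.30,.33,82)]"; python3 -c "
from h import *
print(ctrl.camera_model('wrist'))"
```

```text
t 0.1 at [ 0.1435 -0.608   0.2134] yaw 13.28 tilt [-0.0002  0.0011] gap 0.0912 F [-0.2  0.5 -0.5]
  -> [106.8,-80.3,-38.9,-22.91] rows>=3.3
  -> [129.6,-32.4,-38.9,-22.91] rows>=3.3
  -> [132.0,20.6,-38.9,-22.91] rows>=3.3
{'intrinsics': array([[303.51720051,   0.        , 271.99644852],
       [  0.        , 303.51720051, 209.57852919],
       [  0.        ,   0.        ,   1.        ]]), 'mount': array([[ 5.38113432e-04, -9.65805926e-01, -2.59265545e-01,
         7.27979570e-02],
       [ 9.99999830e-01,  5.77379903e-04, -7.53034540e-05,
         8.12497246e-05],
       [ 2.22423237e-04, -2.59265461e-01,  9.65806073e-01,
        -1.71396827e-01],
       [ 0.00000000e+00,  0.00000000e+00,  0.00000000e+00,
         1.00000000e+00]])}
```

Call:
move_arm --pt "36 -27 -13 -7" --pt "72 -54 -26 -14" --pt "107 -80 -39 -21" --pt "107 -80 -39 -23" --pt "107 -80 -39 -23" --fingers 0.5

```text
time: 0.52
ee_pos: [0.2314, -0.5037, 0.2541]
eef_rot: [0.0, 0.949, 0.314, 0.0]
force: [0.5, -0.4, 0.2]
finger_gap: 0.0606
grasp_force: 0.0
```

Call:
move_arm --pt "43 -11 -13 -7" --pt "86 -22 -26 -14" --pt "130 -32 -39 -21" --pt "130 -32 -39 -23" --pt "130 -32 -39 -23"

```text
time: 0.93
ee_pos: [0.3169, -0.4016, 0.2928]
eef_rot: [0.001, 0.868, 0.496, 0.0]
force: [0.2, 0.5, 0.4]
finger_gap: 0.0455
grasp_force: 0.0
```

Call:
move_arm --pt "44 7 -13 -7" --pt "88 14 -26 -14" --pt "132 21 -39 -21" --pt "132 21 -39 -23" --pt "132 21 -39 -23"

```text
time: 1.35
ee_pos: [0.4023, -0.2995, 0.3315]
eef_rot: [0.001, 0.752, 0.659, 0.0]
force: [0.2, -0.2, 0.3]
finger_gap: 0.0456
grasp_force: 0.0
```

Call:
move_arm --pt "0 0 0 0" --pt "0 0 0 0" --pt "0 0 0 0"

```text
time: 1.6
ee_pos: [0.3998, -0.3015, 0.3302]
eef_rot: [-0.001, 0.754, 0.657, -0.0]
force: [0.2, -0.5, 0.0]
finger_gap: 0.0457
grasp_force: 0.0
```

```bash
python3 - <<'E'
from h import *
p,d,K,T=grab('wrist','w1')
P=cloud(d,K,T)
print('bench',np.median(P[(d>0)&(abs(P[...,2])<.02)][:,2]))
c=P[(d>0)&(P[...,2]>.08)&(P[...,2]<.0925)&(P[...,0]>.35)&(P[...,0]<.56)]
print(cv2.minAreaRect((c[:,:2]*1000).astype(np.float32)))
E
python3 m.py w1; python3 plan.py "[(.5038,-.037,.16,102.4)]"
```

```text
bench 0.000685033755532416
((454.12103271484375, -310.01983642578125), (199.47476196289062, 73.8073501586914), 81.56336975097656)
w1 red 143 [331.6 145.2] top [ 0.4865 -0.2626  0.0829] z 0.0845
w1 yellow 23 [326.8 178. ] top [ 0.4773 -0.3078  0.082 ] z 0.0835
w1 blue 123 [327.1 217.5] top [ 0.471  -0.3648  0.0835] z 0.0847
t 1.65 at [ 0.3998 -0.3014  0.3303] yaw 82.12 tilt [-0.0009  0.0005] gap 0.0457 F [-0.1 -0.7 -0.4]
  -> [138.1,33.4,85.2,-10.14] rows>=4.0
  -> [130.0,57.1,85.2,-10.14] rows>=4.0
```

View pics/w1.png

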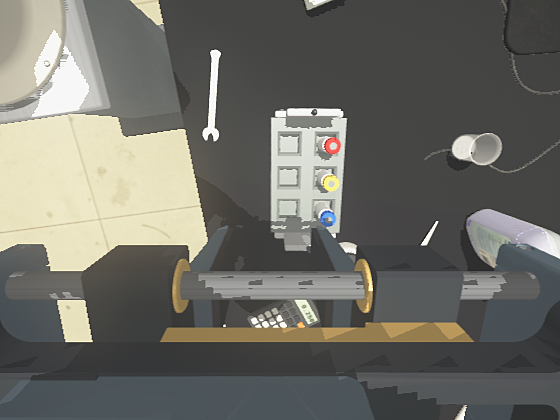

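The wrist view shows the tray aligned in the picture, with the front wells at about (289,145), (289,178) and (289,210) and the reference caps to their right. It confirms the tray pose.

Call:
move_arm --pt "35 8 21 -3" --pt "69 17 43 -6" --pt "104 25 64 -9" --pt "138 33 85 -10" --pt "138 33 85 -10"

```text
time: 2.07
ee_pos: [0.451, -0.1634, 0.2423]
eef_rot: [-0.003, 0.692, 0.722, -0.0]
force: [-1.4, 0.3, -0.6]
finger_gap: 0.0457
grasp_force: 0.0
```

Call:
move_arm --pt "33 14 21 -3" --pt "65 29 43 -6" --pt "98 43 64 -9" --pt "130 57 85 -10" --pt "130 57 85 -10"

```text
time: 2.48
ee_pos: [0.5033, -0.032, 0.1574]
eef_rot: [-0.002, 0.626, 0.779, -0.001]
force: [-2.1, -0.6, -0.7]
finger_gap: 0.0455
grasp_force: 0.0
```

Call:
move_arm --pt "0 0 0 0" --pt "0 0 0 0" --pt "0 0 0 0"

```text
time: 2.73
ee_pos: [0.5038, -0.0373, 0.1615]
eef_rot: [0.0, 0.628, 0.778, 0.0]
force: [-0.9, -1.0, -0.5]
finger_gap: 0.0455
grasp_force: 0.0
```

```bash
python3 - <<'E'
from h import *
grab('wrist','w2')
E
python3 m.py w2; python3 plan.py "[(.5038,-.0374,.037,102.4)]"
```

```text
w2 red 449 [273.9  83.7] top [0.483  0.0666 0.0833] z 0.0846
w2 yellow 53 [276.1 219.2] top [ 0.5055 -0.0369  0.0836] z 0.0844
t 2.78 at [ 0.5039 -0.0373  0.1616] yaw 102.16 tilt [ 0.0011 -0.0004] gap 0.0454 F [0.8 0.1 0.3]
  -> [-0.1,-0.1,124.6,-0.24] rows>=3.0
```

View pics/w2.png

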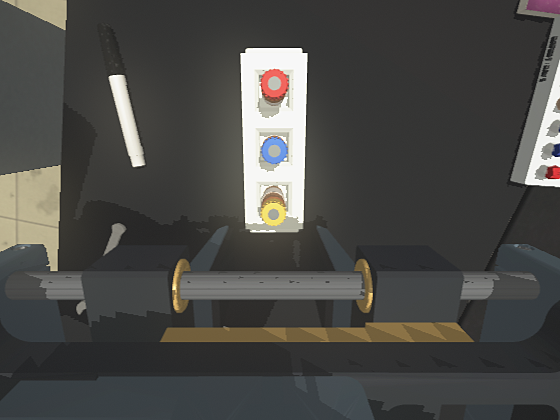

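The view shows red (274,84), blue (274,150) and yellow (274,213) in line with the tool, so I go down on yellow.

Call:
move_arm --pt "0 0 30 0" --pt "0 0 60 0" --pt "0 0 90 0" --pt "0 0 110 0" --pt "0 0 124 0"

```text
time: 3.2
ee_pos: [0.5031, -0.037, 0.0356]
eef_rot: [-0.0, 0.628, 0.778, -0.0]
force: [-0.1, -0.0, -0.2]
finger_gap: 0.0459
grasp_force: 0.0
```

Call:
move_arm --pt "0 0 0 0" --pt "0 0 0 0" --pt "0 0 0 0"

```text
time: 3.45
ee_pos: [0.5044, -0.0366, 0.0381]
eef_rot: [0.001, 0.628, 0.778, 0.0]
force: [0.6, -0.2, 0.1]
finger_gap: 0.0459
grasp_force: 0.0
```

Call:
move_arm --pt "0 0 0 0" --pt "0 0 0 0" --pt "0 0 0 0" --pt "0 0 0 0" --pt "0 0 0 0" --fingers 0 --squeeze 15

```text
time: 3.87
ee_pos: [0.504, -0.0359, 0.0373]
eef_rot: [0.0, 0.627, 0.779, 0.0]
force: [-0.5, -0.4, 6.9]
finger_gap: 0.0226
grasp_force: 15.0
```

Call:
move_arm --pt "0 0 0 0" --pt "0 0 0 0" --pt "0 0 0 0" --pt "0 0 0 0" --pt "0 0 0 0"

```text
time: 4.28
ee_pos: [0.504, -0.0359, 0.0373]
eef_rot: [0.0, 0.627, 0.779, 0.0]
force: [-1.1, 0.4, 7.7]
finger_gap: 0.023
grasp_force: 15.0
```

```bash
python3 plan.py "[(.5038,-.0374,.140,102.4),(.426,-.307,.140,81.8),(.426,-.307,.038,81.8)]"
```

```text
t 4.28 at [ 0.504  -0.0359  0.0373] yaw 102.29 tilt [ 0.0008 -0.0002] gap 0.023 F [-1.1  0.4  7.7]
  -> [-1.4,-0.6,-102.7,-0.11] rows>=2.5
  -> [-123.3,-66.9,-0.0,10.30] rows>=3.4
  -> [-133.3,-43.8,-0.0,10.30] rows>=3.4
  -> [0.0,0.0,102.0,-0.00] rows>=2.4
```

Call:
move_arm --pt "0 0 -20 0" --pt "0 0 -50 0" --pt "0 0 -85 0" --pt "0 0 -112 0" --pt "0 0 -112 0"

```text
time: 4.7
ee_pos: [0.5061, -0.0363, 0.1537]
eef_rot: [0.003, 0.627, 0.779, 0.002]
force: [1.3, 0.6, 0.7]
finger_gap: 0.0227
grasp_force: 15.0
```

Call:
move_arm --pt "-25 -13 0 2" --pt "-55 -30 0 5" --pt "-90 -49 0 8" --pt "-123 -67 0 10" --pt "-123 -67 0 10"

```text
time: 5.12
ee_pos: [0.463, -0.1754, 0.1486]
eef_rot: [0.0, 0.695, 0.719, -0.001]
force: [1.0, 0.7, 0.0]
finger_gap: 0.0226
grasp_force: 15.0
```

Call:
move_arm --pt "-35 -11 0 2" --pt "-70 -23 0 5" --pt "-105 -35 0 8" --pt "-125 -41 0 10" --pt "-134 -44 0 10"

```text
time: 5.53
ee_pos: [0.4249, -0.3085, 0.1485]
eef_rot: [0.0, 0.754, 0.656, -0.0]
force: [0.6, 0.5, -0.9]
finger_gap: 0.0225
grasp_force: 15.0
```

Call:
move_arm --pt "0 0 0 0" --pt "0 0 0 0" --pt "0 0 0 0" --pt "0 0 0 0"

```text
time: 5.87
ee_pos: [0.4261, -0.3046, 0.1488]
eef_rot: [-0.0, 0.752, 0.659, 0.0]
force: [0.3, -0.3, -0.8]
finger_gap: 0.0224
grasp_force: 15.0
```

```bash
python3 - <<'E'
from h import *
p,d,K,T=grab('wrist','w3')
c,_,K,T=grab('side','s3')
cv2.imwrite('pics/c3.png',np.hstack([cv2.resize(p[100:400,130:430,::-1],(400,400)),cv2.resize(c[150:390,230:430,::-1],(400,400))]))
E
python3 plan.py "[(.426,-.307,.038,81.8)]"
```

```text
t 5.97 at [ 0.4261 -0.305   0.149 ] yaw 82.37 tilt [-0.      0.0001] gap 0.0225 F [-0.5  0.5  0.1]
  -> [-2.0,0.2,111.0,0.57] rows>=2.7
```

View pics/c3.png

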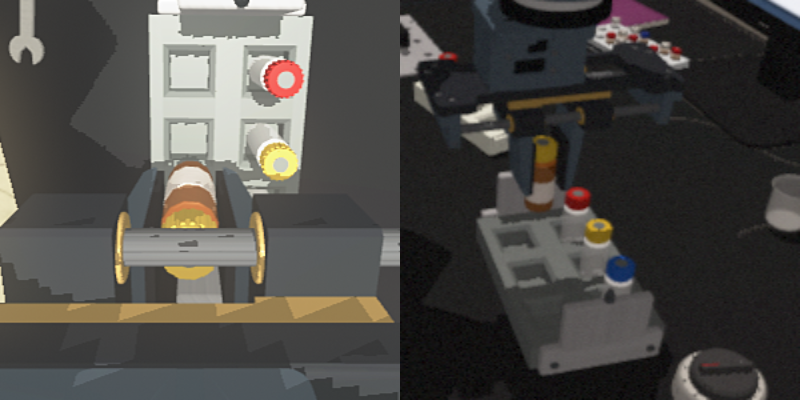

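The wrist crop shows the yellow sample upright in the fingers over the middle front well. The side crop confirms it is vertical. I check the well positions from the two wrist views before lowering.

Run:
```python
from h import *
for f,pts in dict(w1=[(289,145),(289,177.5),(289,211)],w3=[(130+191*.75,100+71*.75),(130+191*.75,100+143*.75)]).items():
    z=np.load(f'pics/{f}.npz')
    for u,v in pts: print(f,ray(z['K'],z['T'],u,v,.03).round(4))
z=np.load('pics/top0.npz')
for u,v in [(102,181),(183,191),(262,201)]: print('top',ray(z['K'],z['T'],350+u*.26,195+v*.26,.03).round(4))
```

```text
w1 [ 0.4315 -0.2571  0.03  ]
w1 [ 0.4254 -0.3065  0.03  ]
w1 [ 0.4187 -0.3604  0.03  ]
w3 [ 0.4336 -0.2551  0.03  ]
w3 [ 0.4268 -0.3073  0.03  ]
top [ 0.4308 -0.258   0.03  ]
top [ 0.424  -0.3089  0.03  ]
top [ 0.4172 -0.3584  0.03  ]
```

Call:
move_arm --pt "-1 0 35 0.5" --pt "-1 0 65 0.5" --pt "-1 0 85 0.5" --pt "-1 0 98 0.5" --pt "-1 0 107 0.5"

```text
time: 6.38
ee_pos: [0.4254, -0.306, 0.0405]
eef_rot: [-0.001, 0.756, 0.655, -0.0]
force: [-0.5, -0.0, -1.1]
finger_gap: 0.0225
grasp_force: 15.0
```

Call:
move_arm --pt "0 0 2 0" --pt "0 0 3 0" --pt "0 0 3 0"

```text
time: 6.63
ee_pos: [0.426, -0.3071, 0.0395]
eef_rot: [0.0, 0.756, 0.655, 0.0]
force: [-0.2, -0.6, -0.4]
finger_gap: 0.0227
grasp_force: 15.0
```

```bash
python3 plan.py "[(.4258,-.3062,.0375,81.8)]"
```

```text
t 6.63 at [ 0.426  -0.3071  0.0395] yaw 81.8 tilt [ 0.0006 -0.0006] gap 0.0227 F [-0.2 -0.6 -0.4]
  -> [0.8,-0.4,2.0,0.00] rows>=0.1
```

Call:
move_arm --pt "0 0 1 0" --pt "0 0 2 0" --pt "0 0 2 0" --pt "0 0 2 0"

```text
time: 6.97
ee_pos: [0.426, -0.3073, 0.0374]
eef_rot: [0.001, 0.756, 0.655, 0.0]
force: [0.8, -0.7, 4.4]
finger_gap: 0.0225
grasp_force: 15.0
```

Call:
move_arm --pt "0 0 0 0" --pt "0 0 0 0" --pt "0 0 0 0" --pt "0 0 0 0" --pt "0 0 0 0" --fingers 0.48

```text
time: 7.38
ee_pos: [0.4256, -0.3069, 0.0369]
eef_rot: [-0.0, 0.756, 0.655, -0.0]
force: [-0.3, -0.1, 0.5]
finger_gap: 0.0432
grasp_force: 0.0
```

Call:
move_arm --pt "0 0 -15 0" --pt "0 0 -40 0" --pt "0 0 -75 0" --pt "0 0 -110 0" --pt "0 0 -110 0"

```text
time: 7.8
ee_pos: [0.4278, -0.3088, 0.1525]
eef_rot: [0.004, 0.756, 0.655, 0.0]
force: [1.4, -0.7, 0.4]
finger_gap: 0.0439
grasp_force: 0.0
```

```bash
python3 - <<'E'
from h import *
grab('side','s4');grab('top','t4')
E
python3 m.py s4 t4; python3 plan.py "[(.494,.0155,.14,102.4),(.494,.0155,.0373,102.4)]"
```

```text
s4 red 120 [318.4 268.9] top [ 0.4878 -0.2644  0.0833] z 0.0845
s4 yellow 138 [328.8 288.3] top [ 0.481  -0.3162  0.0829] z 0.0841
s4 yellow 150 [297.8 294.4] top [ 0.4261 -0.3093  0.083 ] z 0.0842
s4 blue 152 [339.8 311.2] top [ 0.4721 -0.3686  0.0831] z 0.0843
t4 red 50 [383.  216.2] top [ 0.488  -0.2641  0.0857] z 0.0866
t4 red 38 [242.8 219.8] top [0.4833 0.065  0.0849] z 0.0856
t4 yellow 33 [402.9 218.9] top [ 0.4816 -0.312   0.084 ] z 0.0851
t4 yellow 31 [400.3 241.4] top [ 0.4279 -0.3045  0.0847] z 0.0858
t 7.9 at [ 0.4262 -0.3074  0.1481] yaw 81.78 tilt [ 0.0021 -0.0018] gap 0.0437 F [ 0.6  0.8 -0.1]
  -> [164.6,10.5,4.1,-10.31] rows>=4.0
  -> [160.1,39.8,4.1,-10.31] rows>=4.0
  -> [0.0,0.0,102.7,-0.00] rows>=2.5
```

Call:
move_arm --pt "35 2 0 -2" --pt "75 5 1 -5" --pt "115 7 2 -8" --pt "150 9 3 -10" --pt "165 11 4 -10"

```text
time: 8.32
ee_pos: [0.459, -0.1412, 0.1416]
eef_rot: [-0.002, 0.695, 0.719, -0.0]
force: [-0.5, -0.9, -0.7]
finger_gap: 0.0439
grasp_force: 0.0
```

Call:
move_arm --pt "40 10 0 -3" --pt "80 20 0 -6" --pt "120 30 0 -9" --pt "145 36 0 -10.5" --pt "160 40 0 -10.5"

```text
time: 8.73
ee_pos: [0.4944, 0.0189, 0.1416]
eef_rot: [-0.001, 0.626, 0.78, -0.001]
force: [-0.9, 0.1, 0.1]
finger_gap: 0.0436
grasp_force: 0.0
```

Call:
move_arm --pt "0 0 0 0" --pt "0 0 0 0" --pt "0 0 0 0"

```text
time: 8.98
ee_pos: [0.4945, 0.0155, 0.1421]
eef_rot: [-0.001, 0.627, 0.779, -0.001]
force: [-0.3, 0.1, 0.6]
finger_gap: 0.0438
grasp_force: 0.0
```

```bash
python3 plan.py "[(.494,.0155,.0373,102.4)]"
```

```text
t 8.98 at [0.4945 0.0155 0.1421] yaw 102.27 tilt [-0.0016 -0.    ] gap 0.0438 F [-0.3  0.1  0.6]
  -> [0.1,-0.5,104.8,-0.13] rows>=2.5
```

Call:
move_arm --pt "0 0 30 0" --pt "0 0 60 0" --pt "0 0 85 0" --pt "0 0 98 0" --pt "0 0 105 0"

```text
time: 9.4
ee_pos: [0.4937, 0.0149, 0.0359]
eef_rot: [-0.001, 0.628, 0.778, -0.001]
force: [-0.8, -1.4, -0.6]
finger_gap: 0.0439
grasp_force: 0.0
```

Call:
move_arm --pt "0 0 0 0" --pt "0 0 0 0" --pt "0 0 0 0"

```text
time: 9.65
ee_pos: [0.4957, 0.0155, 0.0388]
eef_rot: [0.001, 0.628, 0.779, 0.0]
force: [0.8, -0.2, -0.3]
finger_gap: 0.0439
grasp_force: 0.0
```

Call:
move_arm --pt "0 0 0 0" --pt "0 0 0 0" --pt "0 0 0 0" --pt "0 0 0 0" --pt "0 0 0 0" --fingers 0 --squeeze 15

```text
time: 10.07
ee_pos: [0.4953, 0.016, 0.0383]
eef_rot: [0.0, 0.627, 0.779, 0.0]
force: [-0.9, -0.1, 6.9]
finger_gap: 0.0224
grasp_force: 15.0
```

Call:
move_arm --pt "0 0 0 0" --pt "0 0 0 0" --pt "0 0 0 0"

```text
time: 10.32
ee_pos: [0.4953, 0.0159, 0.0383]
eef_rot: [0.0, 0.627, 0.779, 0.0]
force: [-0.8, -0.3, 7.2]
finger_gap: 0.0225
grasp_force: 15.0
```

Call:
move_arm --pt "0 0 -20 0" --pt "0 0 -50 0" --pt "0 0 -85 0" --pt "0 0 -112 0" --pt "0 0 -112 0"

```text
time: 10.73
ee_pos: [0.4975, 0.0158, 0.1547]
eef_rot: [0.003, 0.627, 0.779, 0.002]
force: [2.1, -0.3, -0.6]
finger_gap: 0.0224
grasp_force: 15.0
```

```bash
python3 plan.py "[(.418,-.3592,.149,81.8)]"
```

```text
t 10.73 at [0.4975 0.0158 0.1547] yaw 102.29 tilt [ 0.0072 -0.0006] gap 0.0224 F [ 2.1 -0.3 -0.6]
  -> [-174.8,-78.8,2.8,10.25] rows>=4.6
  -> [-186.0,-46.4,2.8,10.25] rows>=4.6
```

Call:
move_arm --pt "-30 -13 0 2" --pt "-65 -29 0 4" --pt "-105 -47 0 6" --pt "-145 -65 0 8" --pt "-175 -78 0 10"

```text
time: 11.15
ee_pos: [0.4552, -0.1736, 0.1499]
eef_rot: [0.0, 0.693, 0.721, -0.0]
force: [1.7, 0.0, 0.4]
finger_gap: 0.0225
grasp_force: 15.0
```

Call:
move_arm --pt "-40 -10 0 2" --pt "-80 -20 0 4" --pt "-120 -30 0 6" --pt "-155 -39 0 8" --pt "-180 -45 0 10"

```text
time: 11.57
ee_pos: [0.4173, -0.3563, 0.1498]
eef_rot: [0.0, 0.754, 0.657, -0.0]
force: [-0.1, 0.1, -0.2]
finger_gap: 0.0225
grasp_force: 15.0
```

Call:
move_arm --pt "-6 -1 0 0.3" --pt "-6 -1 0 0.3" --pt "-6 -1 0 0.3" --pt "-6 -1 0 0.3"

```text
time: 11.9
ee_pos: [0.4166, -0.3576, 0.1497]
eef_rot: [-0.0, 0.754, 0.657, 0.0]
force: [-0.3, -0.0, 0.0]
finger_gap: 0.0227
grasp_force: 15.0
```

```bash
python3 plan.py "[(.418,-.3592,.038,81.8)]"
```

```text
t 11.9 at [ 0.4166 -0.3576  0.1497] yaw 82.07 tilt [-0.0005  0.0008] gap 0.0227 F [-0.3 -0.   0. ]
  -> [-1.3,1.6,111.7,0.27] rows>=2.7
```

Call:
move_arm --pt "-1 1 35 0.3" --pt "-1.5 1.5 65 0.3" --pt "-1.5 1.5 85 0.3" --pt "-1.5 1.5 98 0.3" --pt "-1.5 1.5 106 0.3"

```text
time: 12.32
ee_pos: [0.4177, -0.3588, 0.0424]
eef_rot: [-0.001, 0.756, 0.655, 0.0]
force: [-1.0, 0.0, 0.2]
finger_gap: 0.0227
grasp_force: 15.0
```

Call:
move_arm --pt "0 0 2 0" --pt "0 0 4 0" --pt "0 0 5 0" --pt "0 0 5 0" --pt "0 0 5 0"

```text
time: 12.73
ee_pos: [0.4181, -0.361, 0.0396]
eef_rot: [0.001, 0.756, 0.654, 0.0]
force: [0.2, 0.1, -0.7]
finger_gap: 0.0225
grasp_force: 15.0
```

```bash
python3 plan.py "[(.418,-.3592,.0383,81.8)]"
```

```text
t 12.73 at [ 0.4181 -0.361   0.0396] yaw 81.69 tilt [ 0.0008 -0.0008] gap 0.0225 F [ 0.2  0.1 -0.7]
  -> [1.8,-0.4,1.3,-0.11] rows>=0.1
```

Call:
move_arm --pt "1 0 1 0" --pt "1 0 2 0" --pt "1 0 2 0" --pt "1 0 2 0"

```text
time: 13.07
ee_pos: [0.4181, -0.3601, 0.0377]
eef_rot: [0.001, 0.757, 0.654, -0.0]
force: [-1.9, 0.9, 11.9]
finger_gap: 0.0228
grasp_force: 15.0
```

Call:
move_arm --pt "0 0 0 0" --pt "0 0 0 0" --pt "0 0 0 0" --pt "0 0 0 0" --pt "0 0 0 0" --fingers 0.48

```text
time: 13.48
ee_pos: [0.4179, -0.3598, 0.0369]
eef_rot: [-0.0, 0.757, 0.654, 0.0]
force: [-0.4, 0.3, 0.1]
finger_gap: 0.0438
grasp_force: 0.0
```

Call:
move_arm --pt "0 0 -15 0" --pt "0 0 -40 0" --pt "0 0 -75 0" --pt "0 0 -110 0" --pt "0 0 -110 0"

```text
time: 13.9
ee_pos: [0.42, -0.3619, 0.1528]
eef_rot: [0.004, 0.756, 0.654, 0.0]
force: [1.9, -1.8, 0.1]
finger_gap: 0.0438
grasp_force: 0.0
```

```bash
python3 - <<'E'
from h import *
grab('side','s5');grab('top','t5')
E
python3 m.py s5 t5; python3 plan.py "[(.4835,.0655,.142,102.4)]"
```

```text
s5 red 64 [253.5 186.2] top [0.4842 0.0646 0.0838] z 0.0848
s5 red 115 [318.1 268.9] top [ 0.4882 -0.2646  0.0829] z 0.0844
s5 yellow 120 [328.4 289.2] top [ 0.4805 -0.3159  0.0825] z 0.0842
s5 yellow 134 [297.7 294.9] top [ 0.4269 -0.3094  0.0828] z 0.0841
s5 blue 150 [339.8 311.1] top [ 0.4727 -0.3681  0.0831] z 0.0843
s5 blue 150 [307.4 317.5] top [ 0.4188 -0.361   0.083 ] z 0.0841
t5 red 47 [382.9 216.2] top [ 0.4882 -0.2652  0.0845] z 0.0851
t5 red 38 [242.8 219.8] top [0.483  0.065  0.0846] z 0.0856
t5 yellow 47 [404.4 218.9] top [ 0.4814 -0.3151  0.085 ] z 0.0859
t5 yellow 45 [402.3 242.1] top [ 0.4268 -0.308   0.0833] z 0.0848
t5 blue 45 [426.9 222.4] top [ 0.4727 -0.3675  0.0849] z 0.0857
t5 blue 45 [424.8 245.3] top [ 0.4181 -0.3587  0.0848] z 0.086
t 14.0 at [ 0.4185 -0.3603  0.1482] yaw 81.68 tilt [ 0.0019 -0.002 ] gap 0.0439 F [-0.6  0.  -1.1]
  -> [143.6,0.9,2.1,-6.91] rows>=3.4
  -> [142.4,18.2,2.1,-6.91] rows>=3.4
  -> [139.2,35.2,2.1,-6.91] rows>=3.4
```

Yellow and blue are both seated. Next is red.

Call:
move_arm --pt "35 0 0 -1.5" --pt "75 0 1 -3" --pt "110 1 2 -5" --pt "143 1 2 -7" --pt "143 1 2 -7"

```text
time: 14.42
ee_pos: [0.4384, -0.213, 0.1435]
eef_rot: [-0.002, 0.713, 0.701, -0.0]
force: [-1.1, -1.3, 0.2]
finger_gap: 0.0438
grasp_force: 0.0
```

Call:
move_arm --pt "35 4 0 -1.5" --pt "75 9 1 -3" --pt "110 14 2 -5" --pt "142 18 2 -7" --pt "142 18 2 -7"

```text
time: 14.83
ee_pos: [0.4601, -0.0724, 0.1418]
eef_rot: [-0.002, 0.669, 0.743, -0.0]
force: [-0.4, -1.1, 0.2]
finger_gap: 0.044
grasp_force: 0.0
```

Call:
move_arm --pt "35 9 0 -1.5" --pt "75 19 1 -3" --pt "110 28 2 -5" --pt "130 33 2 -7" --pt "139 35 2 -7"

```text
time: 15.25
ee_pos: [0.4816, 0.0671, 0.1399]
eef_rot: [-0.001, 0.623, 0.782, -0.0]
force: [-0.4, 0.8, 0.7]
finger_gap: 0.0437
grasp_force: 0.0
```

Call:
move_arm --pt "0 0 0 0" --pt "0 0 0 0" --pt "0 0 0 0"

```text
time: 15.5
ee_pos: [0.4817, 0.0637, 0.1405]
eef_rot: [-0.0, 0.625, 0.78, -0.0]
force: [0.8, 0.3, -0.5]
finger_gap: 0.0436
grasp_force: 0.0
```

```bash
python3 plan.py "[(.4835,.0652,.0373,102.4)]"
```

```text
t 15.5 at [0.4817 0.0637 0.1405] yaw 102.59 tilt [-0.0008 -0.0003] gap 0.0436 F [ 0.8  0.3 -0.5]
  -> [1.1,2.1,103.2,0.19] rows>=2.5
```

Call:
move_arm --pt "1 1 30 0" --pt "1 1.5 60 0" --pt "1 1.5 85 0" --pt "1 1.5 97 0" --pt "1 1.5 103 0"

```text
time: 15.92
ee_pos: [0.4821, 0.0648, 0.0361]
eef_rot: [-0.001, 0.626, 0.78, -0.001]
force: [-0.6, -0.3, 0.2]
finger_gap: 0.044
grasp_force: 0.0
```

Call:
move_arm --pt "0 0 0 0" --pt "0 0 0 0" --pt "0 0 0 0"

```text
time: 16.17
ee_pos: [0.4838, 0.0658, 0.0388]
eef_rot: [0.001, 0.625, 0.781, 0.0]
force: [0.4, 0.7, 0.4]
finger_gap: 0.0439
grasp_force: 0.0
```

Call:
move_arm --pt "0 0 0 0" --pt "0 0 0 0" --pt "0 0 0 0" --pt "0 0 0 0" --pt "0 0 0 0" --fingers 0 --squeeze 15

```text
time: 16.58
ee_pos: [0.4834, 0.0662, 0.0382]
eef_rot: [0.0, 0.625, 0.781, 0.0]
force: [0.1, -1.1, 6.9]
finger_gap: 0.0225
grasp_force: 15.0
```

Call:
move_arm --pt "0 0 0 0" --pt "0 0 0 0" --pt "0 0 0 0"

```text
time: 16.83
ee_pos: [0.4834, 0.0662, 0.0382]
eef_rot: [0.0, 0.625, 0.781, 0.0]
force: [-0.6, -0.3, 6.6]
finger_gap: 0.0224
grasp_force: 15.0
```

Call:
move_arm --pt "0 0 -20 0" --pt "0 0 -50 0" --pt "0 0 -85 0" --pt "0 0 -112 0" --pt "0 0 -112 0"

```text
time: 17.25
ee_pos: [0.4856, 0.0663, 0.1546]
eef_rot: [0.003, 0.625, 0.781, 0.002]
force: [1.6, 0.8, -0.0]
finger_gap: 0.0228
grasp_force: 15.0
```

```bash
python3 plan.py "[(.4325,-.256,.149,81.8)]"
```

```text
t 17.25 at [0.4856 0.0663 0.1546] yaw 102.69 tilt [0.007  0.0001] gap 0.0228 F [ 1.6  0.8 -0. ]
  -> [-151.4,-61.3,2.8,10.45] rows>=3.9
  -> [-160.0,-32.8,2.8,10.45] rows>=3.9
```

Call:
move_arm --pt "-30 -12 0 2" --pt "-65 -26 0 5" --pt "-100 -40 0 8" --pt "-130 -52 0 10" --pt "-151 -60 0 10.5"

```text
time: 17.67
ee_pos: [0.4569, -0.0966, 0.1496]
eef_rot: [-0.0, 0.695, 0.719, -0.0]
force: [-0.3, 0.1, -0.2]
finger_gap: 0.0227
grasp_force: 15.0
```

Call:
move_arm --pt "-35 -7 0 2" --pt "-75 -15 0 5" --pt "-115 -24 0 8" --pt "-145 -30 0 10" --pt "-160 -33 0 10.5"

```text
time: 18.08
ee_pos: [0.4301, -0.2589, 0.1495]
eef_rot: [0.0, 0.758, 0.652, -0.0]
force: [0.4, -0.7, -0.5]
finger_gap: 0.0225
grasp_force: 15.0
```

Call:
move_arm --pt "0 0 0 0" --pt "0 0 0 0" --pt "0 0 0 0" --pt "0 0 0 0"

```text
time: 18.42
ee_pos: [0.4309, -0.2543, 0.1497]
eef_rot: [-0.0, 0.756, 0.654, -0.0]
force: [0.4, 0.1, -0.7]
finger_gap: 0.0225
grasp_force: 15.0
```

```bash
python3 plan.py "[(.4325,-.256,.038,81.8)]"
```

```text
t 18.42 at [ 0.4309 -0.2543  0.1497] yaw 81.76 tilt [-0.0004  0.0005] gap 0.0225 F [ 0.4  0.1 -0.7]
  -> [-1.4,1.8,111.7,-0.04] rows>=2.7
```

Call:
move_arm --pt "-0.5 1 35 0" --pt "-1 1.5 65 0" --pt "-1 1.5 85 0" --pt "-1 1.5 98 0" --pt "-1 1.5 106 0"

```text
time: 18.83
ee_pos: [0.4319, -0.2552, 0.0424]
eef_rot: [-0.001, 0.756, 0.655, -0.0]
force: [0.8, -1.4, -0.5]
finger_gap: 0.0227
grasp_force: 15.0
```

Call:
move_arm --pt "0 0 2 0" --pt "0 0 4 0" --pt "0 0 6 0" --pt "0 0 7 0" --pt "0 0 7 0"

```text
time: 19.25
ee_pos: [0.4327, -0.2569, 0.0379]
eef_rot: [0.001, 0.756, 0.654, 0.0]
force: [-1.5, 1.6, 6.0]
finger_gap: 0.0224
grasp_force: 15.0
```

```bash
python3 plan.py "[(.4325,-.256,.0382,81.8)]"
```

```text
t 19.25 at [ 0.4327 -0.2569  0.0379] yaw 81.69 tilt [ 0.0013 -0.001 ] gap 0.0224 F [-1.5  1.6  6. ]
  -> [0.9,-0.3,-0.3,-0.11] rows>=0.0
```

Call:
move_arm --pt "0 0 0 0" --pt "0 0 0 0" --pt "0 0 0 0" --pt "0 0 0 0" --pt "0 0 0 0" --fingers 0.48

```text
time: 19.67
ee_pos: [0.4323, -0.2567, 0.037]
eef_rot: [0.0, 0.757, 0.654, 0.0]
force: [-0.3, -0.1, 1.3]
finger_gap: 0.0437
grasp_force: 0.0
```

Call:
move_arm --pt "0 0 -15 0" --pt "0 0 -40 0" --pt "0 0 -75 0" --pt "0 0 -115 0" --pt "0 0 -130 0"

```text
time: 20.08
ee_pos: [0.4335, -0.2575, 0.1713]
eef_rot: [0.002, 0.756, 0.654, 0.0]
force: [1.0, -1.2, 1.6]
finger_gap: 0.0436
grasp_force: 0.0
```

Call:
move_arm --pt "0 0 0 0" --pt "0 0 0 0"

```text
time: 20.25
ee_pos: [0.4326, -0.2569, 0.1677]
eef_rot: [0.001, 0.757, 0.654, 0.0]
force: [-1.2, -0.2, -0.6]
finger_gap: 0.0437
grasp_force: 0.0
```

```bash
python3 - <<'E'
from h import *
grab('side','s6');grab('top','t6')
E
python3 m.py s6 t6; python3 plan.py "[(.4815,.22,.25,89.4)]"
```

```text
s6 red 120 [318.4 268.9] top [ 0.4882 -0.2648  0.0828] z 0.0844
s6 red 126 [288.8 274.2] top [ 0.4332 -0.2585  0.0831] z 0.0842
s6 yellow 135 [328.7 288.4] top [ 0.4819 -0.3163  0.0831] z 0.0842
s6 yellow 147 [297.7 294.3] top [ 0.4265 -0.3092  0.0831] z 0.0842
s6 blue 149 [339.7 311.2] top [ 0.4721 -0.3689  0.0832] z 0.0844
s6 blue 148 [307.5 317.5] top [ 0.4186 -0.3612  0.0826] z 0.0842
t6 red 31 [381.4 216.6] top [ 0.4882 -0.2606  0.0854] z 0.086
t 20.35 at [ 0.4318 -0.2563  0.1662] yaw 81.68 tilt [-0.001   0.0008] gap 0.0437 F [-0.3  0.2 -1.3]
  -> [159.5,-6.6,-27.9,-2.57] rows>=3.9
  -> [159.6,0.6,-27.9,-2.57] rows>=3.9
  -> [159.4,7.8,-27.9,-2.57] rows>=3.9
```

All three samples are seated, with cap tops at z about 0.083. Now the plate.

Call:
move_arm --pt "35 -2 -8 0" --pt "75 -3 -15 -1" --pt "115 -5 -22 -2" --pt "145 -6 -28 -2.5" --pt "160 -7 -28 -2.5"

```text
time: 20.77
ee_pos: [0.4481, -0.0942, 0.1946]
eef_rot: [-0.001, 0.741, 0.671, -0.0]
force: [-0.0, -0.7, -0.3]
finger_gap: 0.0436
grasp_force: 0.0
```

Call:
move_arm --pt "35 0 -8 0" --pt "75 0 -15 -1" --pt "115 0 -22 -2" --pt "145 1 -28 -2.5" --pt "160 1 -28 -2.5"

```text
time: 21.18
ee_pos: [0.4657, 0.0649, 0.2227]
eef_rot: [-0.0, 0.726, 0.687, -0.0]
force: [0.0, -0.8, 0.2]
finger_gap: 0.0436
grasp_force: 0.0
```

Call:
move_arm --pt "35 2 -8 0" --pt "75 4 -15 -1" --pt "115 6 -22 -2" --pt "145 8 -28 -2.7" --pt "159 8 -28 -2.7"

```text
time: 21.6
ee_pos: [0.4831, 0.2234, 0.2505]
eef_rot: [-0.0, 0.71, 0.704, 0.0]
force: [-0.0, -0.3, 0.2]
finger_gap: 0.0436
grasp_force: 0.0
```

Call:
move_arm --pt "0 0 0 0" --pt "0 0 0 0" --pt "0 0 0 0" --pt "0 0 0 0"

```text
time: 21.93
ee_pos: [0.4826, 0.2187, 0.2503]
eef_rot: [-0.0, 0.711, 0.703, -0.001]
force: [0.3, -0.9, -0.2]
finger_gap: 0.0437
grasp_force: 0.0
```

```bash
python3 - <<'E'
from h import *
p,d,K,T=grab('wrist','w7')
P=cloud(d,K,T)
R1=lambda m,n:print(n,m.sum(),cv2.minAreaRect((P[m][:,:2]*1000).astype(np.float32)),np.median(P[m][:,2]))
reg=(d>0)&(abs(P[...,0]-.481)<.08)&(abs(P[...,1]-.268)<.13)
R1(reg&(abs(P[...,2])<.01)&(p.min(2)>110),'plate');R1(reg&(P[...,2]>.034)&(P[...,2]<.047),'handle')
q=cloud(d,K,T)[reg&(P[...,2]>.034)&(P[...,2]<.047)];print(q.min(0),q.max(0))
cv2.imwrite('pics/w7c.png',cv2.resize(p[:300,120:420,::-1],(600,600)))
E
python3 plan.py "[(.4815,.268,.12,89.4)]"
```

```text
plate 10570 ((480.62921142578125, 270.651123046875), (212.66525268554688, 98.63106536865234), 89.54822540283203) 0.0045788673938863544
handle 677 ((479.69195556640625, 270.48028564453125), (72.59407806396484, 13.56979751586914), 89.48477172851562) 0.04205968811857125
[0.47301232 0.23421493 0.03591159] [0.48677142 0.30677973 0.04468842]
t 21.98 at [0.4828 0.2187 0.2505] yaw 89.29 tilt [-0.0008 -0.0004] gap 0.0434 F [-0.5  0.5 -0.2]
  -> [49.2,-1.9,130.5,-0.11] rows>=3.3
```

View pics/w7c.png

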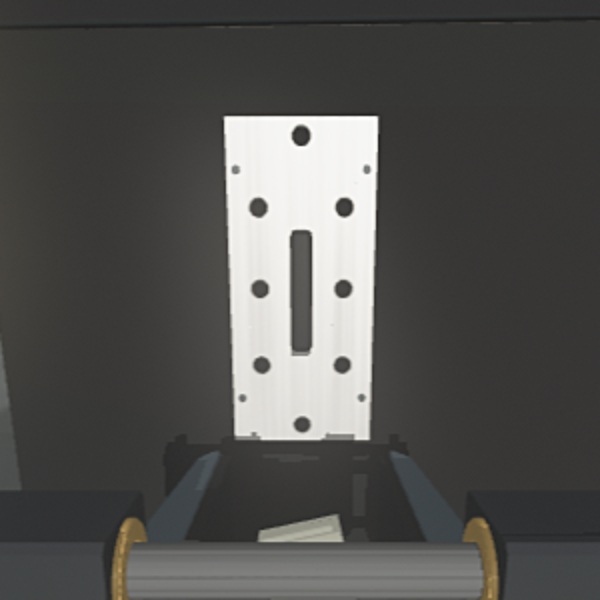

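The crop shows the plate's locating holes at (301,135) and (302,424) and the handle bar centred at about (301,291). The plate is centred at about (0.481, 0.270) with yaw -0.5°, and the bar top is at z 0.042.

Call:
move_arm --pt "15 -1 40 0" --pt "35 -1 80 0" --pt "45 -1 110 0" --pt "51 -1 130 0" --pt "51 -1 140 0"

```text
time: 22.4
ee_pos: [0.4812, 0.2706, 0.1082]
eef_rot: [-0.001, 0.711, 0.703, -0.002]
force: [-0.3, 0.4, -0.3]
finger_gap: 0.0434
grasp_force: 0.0
```

Call:
move_arm --pt "0 0 0 0" --pt "0 0 0 0" --pt "0 0 0 0" --pt "0 0 0 0"

```text
time: 22.73
ee_pos: [0.4834, 0.2708, 0.1125]
eef_rot: [0.0, 0.711, 0.703, 0.001]
force: [-0.0, -1.1, -1.0]
finger_gap: 0.0437
grasp_force: 0.0
```

```bash
python3 plan.py "[(.481,.2698,.013,89.5)]"
python3 - <<'E'
from h import *
z=np.load('pics/w7.npz')
for u,v in [(301,135),(302,424)]: print(ray(z['K'],z['T'],120+u/2,v/2,.004).round(4))
E
```

```text
t 22.73 at [0.4834 0.2708 0.1125] yaw 89.34 tilt [0.0023 0.0009] gap 0.0437 F [-0.  -1.1 -1. ]
  -> [-1.0,-2.4,99.5,-0.16] rows>=2.4
[0.4819 0.3656 0.004 ]
[0.4802 0.1758 0.004 ]
```

Call:
move_arm --pt "0 -1 25 0" --pt "0 -2 50 0" --pt "0 -2 72 0" --pt "0 -2 87 0" --pt "0 -2 94 0"

```text
time: 23.15
ee_pos: [0.4803, 0.2707, 0.0161]
eef_rot: [-0.0, 0.711, 0.703, -0.0]
force: [-1.0, -0.2, 0.4]
finger_gap: 0.0435
grasp_force: 0.0
```

Call:
move_arm --pt "0 0 2 0" --pt "0 0 4 0" --pt "0 0 4 0" --pt "0 0 4 0"

```text
time: 23.48
ee_pos: [0.4811, 0.2713, 0.0139]
eef_rot: [0.0, 0.711, 0.703, 0.001]
force: [-0.6, -0.1, 0.3]
finger_gap: 0.0442
grasp_force: 0.0
```

```bash
python3 plan.py "[(.481,.2705,.013,89.5)]"
```

```text
t 23.48 at [0.4811 0.2713 0.0139] yaw 89.38 tilt [0.0015 0.0006] gap 0.0442 F [-0.6 -0.1  0.3]
  -> [-0.8,-0.1,0.9,-0.12] rows>=0.0
```

Grip and lift a little.

Call:
move_arm --pt "0 0 0 0" --pt "0 0 0 0" --pt "0 0 0 0" --pt "0 0 0 0" --pt "0 0 0 0" --fingers 0 --squeeze 45

```text
time: 23.9
ee_pos: [0.4805, 0.2711, 0.0131]
eef_rot: [0.0, 0.711, 0.703, 0.0]
force: [0.3, -0.3, 4.0]
finger_gap: 0.0137
grasp_force: 45.0
```

Call:
move_arm --pt "0 0 0 0" --pt "0 0 0 0" --pt "0 0 0 0" --pt "0 0 0 0"

```text
time: 24.23
ee_pos: [0.4805, 0.2711, 0.013]
eef_rot: [0.0, 0.711, 0.703, 0.0]
force: [-0.9, 0.2, 5.9]
finger_gap: 0.0138
grasp_force: 45.0
```

Call:
move_arm --pt "0 0 -10 0" --pt "0 0 -30 0" --pt "0 0 -55 0" --pt "0 0 -80 0" --pt "0 0 -100 0"

```text
time: 24.65
ee_pos: [0.4804, 0.271, 0.115]
eef_rot: [0.0, 0.711, 0.703, 0.0]
force: [0.4, 0.6, -2.9]
finger_gap: 0.014
grasp_force: 45.0
```

Call:
move_arm --pt "0 0 -20 0" --pt "0 0 -45 0" --pt "0 0 -65 0" --pt "0 0 -70 0" --pt "0 0 -70 0"

```text
time: 25.07
ee_pos: [0.481, 0.2713, 0.1844]
eef_rot: [0.0, 0.711, 0.703, 0.001]
force: [-0.1, -0.1, -2.5]
finger_gap: 0.0136
grasp_force: 45.0
```

```bash
python3 plan.py "[(.4535,-.311,.18,81.8)]"
```

```text
t 25.07 at [0.481  0.2713 0.1844] yaw 89.38 tilt [0.0024 0.0011] gap 0.0136 F [-0.1 -0.1 -2.5]
  -> [-194.2,-7.1,1.5,2.53] rows>=4.7
  -> [-194.3,1.5,1.5,2.53] rows>=4.7
  -> [-194.1,10.1,1.5,2.53] rows>=4.7
```

Call:
move_arm --pt "-20 -1 0 0.4" --pt "-50 -2 0 0.8" --pt "-85 -4 0 1.2" --pt "-120 -5 0 1.6" --pt "-155 -6 0 2"

```text
time: 25.48
ee_pos: [0.4714, 0.1147, 0.1815]
eef_rot: [-0.001, 0.723, 0.691, -0.001]
force: [0.7, -0.0, -1.8]
finger_gap: 0.0138
grasp_force: 45.0
```

Call:
move_arm --pt "-35 0 0 0.4" --pt "-70 0 0 0.8" --pt "-105 -1 0 1.2" --pt "-140 -1 0 1.6" --pt "-170 -1 0 2"

```text
time: 25.9
ee_pos: [0.4627, -0.0555, 0.1817]
eef_rot: [-0.001, 0.735, 0.678, -0.001]
force: [0.8, 0.3, -1.9]
finger_gap: 0.0138
grasp_force: 45.0
```

Call:
move_arm --pt "-35 1 0 0.4" --pt "-70 2 0 0.8" --pt "-105 3 0 1.2" --pt "-140 4 0 1.6" --pt "-165 5 0 2"

```text
time: 26.32
ee_pos: [0.4546, -0.2209, 0.1816]
eef_rot: [-0.001, 0.747, 0.665, -0.0]
force: [1.4, 0.1, -2.5]
finger_gap: 0.0134
grasp_force: 45.0
```

Call:
move_arm --pt "-25 1 0 0.4" --pt "-50 2 0 0.8" --pt "-70 3 0 1.2" --pt "-85 4 0 1.6" --pt "-92 5 0 1.6"

```text
time: 26.73
ee_pos: [0.4494, -0.3118, 0.1818]
eef_rot: [-0.001, 0.757, 0.654, -0.0]
force: [-0.2, 0.8, -2.3]
finger_gap: 0.0137
grasp_force: 45.0
```

Call:
move_arm --pt "0 0 0 0" --pt "0 0 0 0" --pt "0 0 0 0" --pt "0 0 0 0"

```text
time: 27.07
ee_pos: [0.4501, -0.3093, 0.1829]
eef_rot: [-0.0, 0.756, 0.655, 0.0]
force: [0.5, -0.2, -1.1]
finger_gap: 0.0139
grasp_force: 45.0
```

```bash
python3 - <<'E'
from h import *
a,_,_,_=grab('wrist','w8');b,_,_,_=grab('top','t8');c,_,_,_=grab('side','s8')
cv2.imwrite('pics/c8.png',np.hstack([cv2.resize(a[60:280,140:400,::-1],(400,400)),cv2.resize(c[190:390,220:420,::-1],(400,400))]))
E
python3 plan.py "[(.4535,-.311,.14,81.8)]"
```

```text
t 27.22 at [ 0.4502 -0.3099  0.183 ] yaw 81.83 tilt [0.0001 0.    ] gap 0.0136 F [-0.3  0.1 -2.8]
  -> [-0.6,3.4,43.0,0.03] rows>=1.0
```

View pics/c8.png

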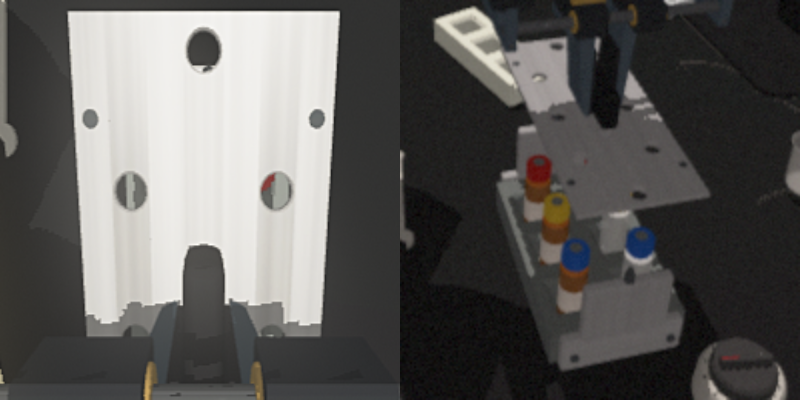

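The wrist crop shows the plate in the grip with its far locating hole at (203,50) and an upright edge just visible through it. The side crop shows the plate level above the vials. Next I compute the hole and pin positions.

Run:
```python
from h import *
z=np.load('pics/top0.npz')
print('pins top',[ray(z['K'],z['T'],350+u*.26,195+v*.26,.095).round(4) for u,v in [(57,115),(372,157)]])
z=np.load('pics/w1.npz');print('pin w1',ray(z['K'],z['T'],315,112,.095).round(4))
z=np.load('pics/w8.npz');d,K,T=z['d'],z['K'],z['T'];P=cloud(d,K,T)
m=(d>0)&(P[...,2]>.15)&(P[...,2]<.19)&(abs(P[...,0]-.45)<.075)&(z['p'].min(2)>120)
q=P[m];A=np.c_[q[:,:2],np.ones(len(q))];c=np.linalg.lstsq(A,q[:,2],rcond=None)[0];print('tilt',c[:2],'z at tcp',c@[.4502,-.3099,1],len(q))
zt=c@[.45,-.22,1]
print('hole',ray(K,T,140+203*.65,60+50*.55,zt).round(4))
z=np.load('pics/s6.npz');p=z['p'];e=cv2.resize(p[240:380,260:370,::-1],(550,600)*1 if 0 else (472,600),interpolation=cv2.INTER_CUBIC)
z=np.load('pics/t5.npz');p=z['p'];cv2.imwrite('pics/pin.png',np.hstack([e,cv2.resize(p[200:265,350:455,::-1],(320,198)) if 0 else cv2.copyMakeBorder(cv2.resize(p[195:270,350:385,::-1],(280,600),interpolation=cv2.INTER_CUBIC),0,0,0,0,0)]))
```

```text
pins top [array([ 0.4663, -0.2185,  0.095 ]), array([ 0.4391, -0.4059,  0.095 ])]
pin w1 [ 0.4664 -0.2169  0.095 ]
tilt [-0.00076904  0.00045653] z at tcp 0.1744417429599642 25405
hole [ 0.4634 -0.2157  0.1745]
```

View pics/pin.png

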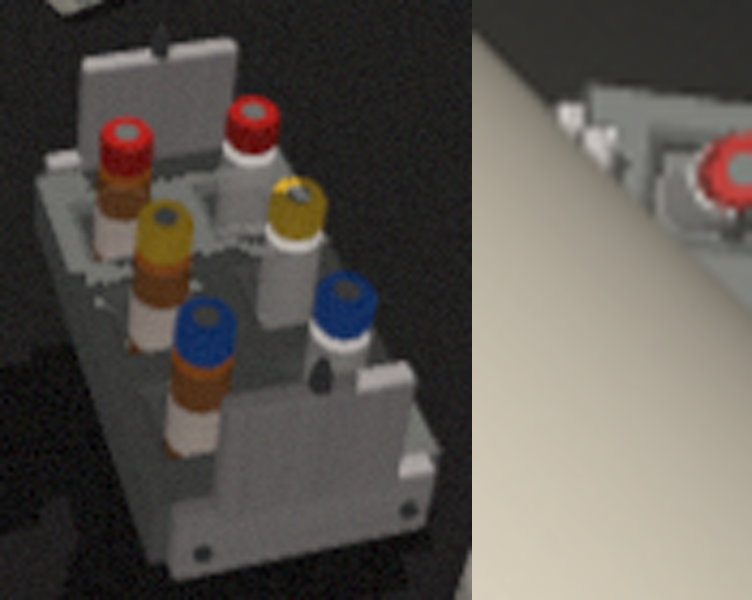

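The crop shows the six vials in place by colour, and the pin tips at (162,30) and (322,360).

```bash
python3 - <<'E'
from h import *
z=np.load('pics/s6.npz');k=140/600
a,b=[ray(z['K'],z['T'],260+u*110/472,240+v*k,.099) for u,v in [(162,30),(321,360)]]
print(a.round(4),b.round(4),((a+b)/2).round(4),np.degrees(np.arctan2(*(a-b)[:2])),np.linalg.norm(a-b))
z=np.load('pics/w8.npz');P=cloud(z['d'],z['K'],z['T']);d=z['d']
m=(d>0)&(P[...,2]>.168)&(P[...,2]<.182)&(P[...,1]>-.29)&(P[...,1]<-.21)&(z['p'].min(2)>120)
q=P[m];ys=np.arange(-.285,-.22,.005);c=[np.mean([q[abs(q[:,1]-y)<.002][:,0].min(),q[abs(q[:,1]-y)<.002][:,0].max()]) for y in ys];f=np.polyfit(ys,c,1);print('plate yaw',-np.degrees(np.arctan(f[0])),'x at hole',np.polyval(f,-.2157))
E
python3 plan.py "[(.4532,-.3117,.135,81.75)]"
```

```text
[ 0.4675 -0.2196  0.099 ] [ 0.4396 -0.406   0.099 ] [ 0.4536 -0.3128  0.099 ] 8.525261786310503 0.18852215269742303
plate yaw -8.25403703408802 x at hole 0.4632265748350411
t 27.22 at [ 0.4502 -0.3099  0.183 ] yaw 81.83 tilt [0.0001 0.    ] gap 0.0136 F [-0.3  0.1 -2.8]
  -> [-1.4,3.2,48.0,0.08] rows>=1.2
```

Call:
move_arm --pt "-1 1.5 15 0" --pt "-1.5 3.5 30 0" --pt "-1.5 3.5 45 0" --pt "-1.5 3.5 58 0" --pt "-1.5 3.5 63 0"

```text
time: 27.63
ee_pos: [0.4528, -0.3117, 0.1184]
eef_rot: [-0.001, 0.756, 0.655, -0.0]
force: [-0.0, -0.1, -3.3]
finger_gap: 0.0138
grasp_force: 45.0
```

Call:
move_arm --pt "0 0 0 0" --pt "0 0 0 0" --pt "0 0 0 0" --pt "0 0 0 0"

```text
time: 27.97
ee_pos: [0.4537, -0.3127, 0.1207]
eef_rot: [0.001, 0.756, 0.655, 0.0]
force: [-0.4, 0.5, -2.4]
finger_gap: 0.0141
grasp_force: 45.0
```

```bash
python3 - <<'E'
from h import *
a,_,_,_=grab('wrist','w9');c,_,_,_=grab('side','s9')
cv2.imwrite('pics/c9.png',np.hstack([cv2.resize(a[60:160,190:350,::-1],(400,250),interpolation=cv2.INTER_CUBIC),cv2.resize(c[220:345,220:420,::-1],(400,250),interpolation=cv2.INTER_CUBIC)]))
E
python3 plan.py "[(.4534,-.312,.099,81.75)]"
```

```text
t 28.07 at [ 0.4536 -0.3127  0.1205] yaw 81.78 tilt [ 0.0008 -0.0007] gap 0.0138 F [ 0.  -0.4 -2.5]
  -> [0.7,-0.3,21.5,0.03] rows>=0.5
```

View pics/c9.png

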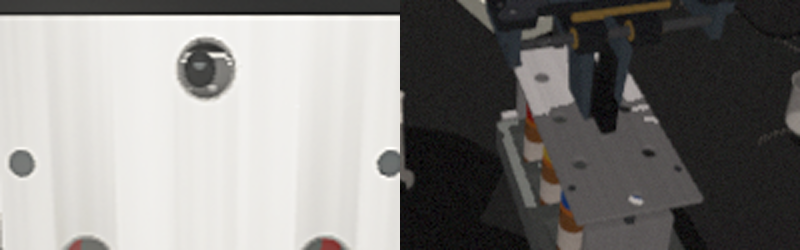

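The wrist crop shows the pin at (201,68) inside the hole centred at (206,68). That is about 1 mm to tool -y, so I trim and lower.

Call:
move_arm --pt "0.8 -0.8 4 0" --pt "0.8 -0.8 8 0" --pt "0.8 -0.8 11 0" --pt "0.8 -0.8 13 0" --pt "0.8 -0.8 15 0"

```text
time: 28.48
ee_pos: [0.4525, -0.3115, 0.1045]
eef_rot: [-0.0, 0.756, 0.655, -0.0]
force: [0.3, -1.0, -2.5]
finger_gap: 0.0136
grasp_force: 45.0
```

Call:
move_arm --pt "0 0 1 0" --pt "0 0 2 0" --pt "0 0 3 0" --pt "0 0 4 0" --pt "0 0 4 0"

```text
time: 28.9
ee_pos: [0.4526, -0.3115, 0.1008]
eef_rot: [-0.0, 0.756, 0.655, -0.0]
force: [0.0, 0.0, -2.5]
finger_gap: 0.0135
grasp_force: 45.0
```

```bash
python3 - <<'E'
from h import *
a,_,_,_=grab('wrist','w10');c,_,_,_=grab('side','s10')
cv2.imwrite('pics/c10.png',np.hstack([cv2.resize(a[60:160,190:350,::-1],(400,250),interpolation=cv2.INTER_CUBIC),cv2.resize(c[220:345,220:420,::-1],(400,250),interpolation=cv2.INTER_CUBIC)]))
E
python3 plan.py "[(.4534,-.312,.099,81.75)]"
```

```text
t 29.0 at [ 0.4527 -0.3116  0.1009] yaw 81.78 tilt [ 0.0001 -0.    ] gap 0.0141 F [ 0.2 -0.4 -1.9]
  -> [-0.3,0.8,1.9,0.03] rows>=0.1
```

View pics/c10.png

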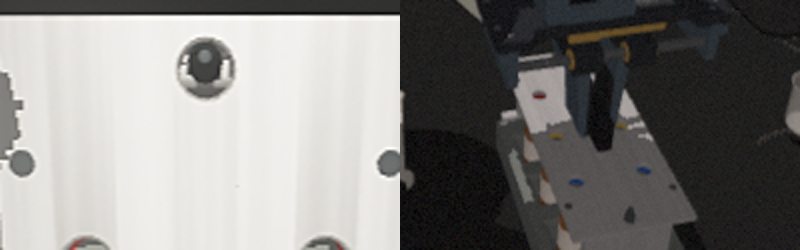

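Both pins show through their holes: the wrist crop at (205,65) and the side crop at (630,213). There is no contact force yet, so I lower to contact.

Call:
move_arm --pt "0 0 0.5 0" --pt "0 0 1 0" --pt "0 0 1.5 0" --pt "0 0 1.5 0" --pt "0 0 1.5 0"

```text
time: 29.42
ee_pos: [0.4526, -0.3115, 0.0994]
eef_rot: [-0.0, 0.756, 0.655, -0.0]
force: [0.6, 0.0, -2.6]
finger_gap: 0.0133
grasp_force: 45.0
```

Call:
move_arm --pt "0 0 0.5 0" --pt "0 0 1 0" --pt "0 0 1 0"

```text
time: 29.67
ee_pos: [0.4527, -0.3116, 0.099]
eef_rot: [0.0, 0.756, 0.655, 0.0]
force: [-3.3, 2.0, 11.1]
finger_gap: 0.0139
grasp_force: 45.0
```

Contact. I release and rise.

Call:
move_arm --pt "0 0 0 0" --pt "0 0 0 0" --pt "0 0 0 0" --pt "0 0 0 0" --pt "0 0 0 0" --fingers 0.4

```text
time: 30.08
ee_pos: [0.4527, -0.3116, 0.0984]
eef_rot: [-0.0, 0.756, 0.655, 0.0]
force: [-0.7, 0.5, -0.0]
finger_gap: 0.0364
grasp_force: 0.0
```

Call:
move_arm --pt "0 0 -10 0" --pt "0 0 -30 0" --pt "0 0 -60 0" --pt "0 0 -95 0" --pt "0 0 -130 0"

```text
time: 30.5
ee_pos: [0.4522, -0.3112, 0.2304]
eef_rot: [-0.0, 0.756, 0.655, -0.0]
force: [0.5, -1.5, 0.5]
finger_gap: 0.0365
grasp_force: 0.0
```

Call:
move_arm --pt "40 0 -20 0" --pt "80 0 -20 0" --pt "115 0 -20 0" --pt "135 0 -20 0" --pt "145 0 -20 0"

```text
time: 30.92
ee_pos: [0.4734, -0.1655, 0.2494]
eef_rot: [0.0, 0.755, 0.655, 0.0]
force: [-0.1, -1.2, 0.4]
finger_gap: 0.0365
grasp_force: 0.0
```

Call:
move_arm --pt "0 0 0 0" --pt "0 0 0 0" --pt "0 0 0 0" --pt "0 0 0 0"

```text
time: 31.25
ee_pos: [0.4733, -0.1692, 0.2484]
eef_rot: [0.0, 0.756, 0.654, -0.0]
force: [0.6, -0.2, 0.2]
finger_gap: 0.0364
grasp_force: 0.0
```

Run:
```python
from h import *
s=ctrl.read_state();print(s['time'],s['ee_pos'],s['finger_gap'])
p,d,K,T=grab('side','s11');P=cloud(d,K,T)
m=(d>0)&(P[...,2]>.08)&(P[...,2]<.1)&(abs(P[...,0]-.453)<.09)&(abs(P[...,1]+.312)<.13)&(p.min(2)>60)
q=P[m];c=np.linalg.lstsq(np.c_[q[:,:2]-[.453,-.312],np.ones(len(q))],q[:,2],rcond=None)[0];print(c,len(q),cv2.minAreaRect((q[:,:2]*1000).astype(np.float32)))
cv2.imwrite('pics/c11.png',cv2.resize(p[190:370,220:420,::-1],(660,594),interpolation=cv2.INTER_CUBIC))
```

```text
31.25 [ 0.47333671 -0.16922027  0.2484291 ] 0.03635669533769651
[0.00207889 0.00217374 0.09061283] 4691 ((453.7445983886719, -313.43292236328125), (213.5238037109375, 97.39898681640625), 81.70582580566406)
```

View pics/c11.png

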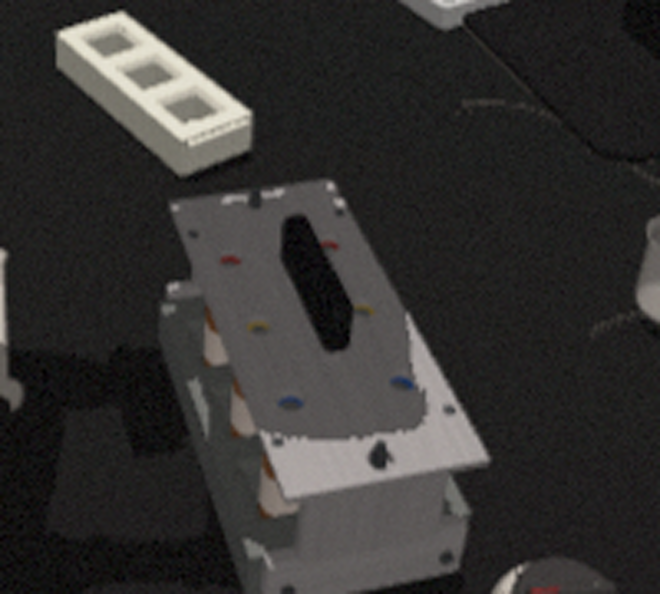

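The plate lies flat with its top at z 0.0906 and a tilt of 0.003. Both pins stand through their holes at (255,198) and (380,453), and the cap colours match in pairs.

```bash
python3 -c "
from station import ctrl
print(ctrl.close_job())"
```

```text
the job is handed in; nothing more can be done
None
```

The job is handed in, with no verdict returned: the last pictures show all three samples upright in front of their matching reference vials, and the hold-down plate flat on the uprights with both pins through its holes.

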